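# Fit the keyed sharpening wheel

## Task

Get the bench sharpener ready for use: swing its drop-down front with the tool-rest bar all the way down, fit the loose sharpening wheel on the spindle, hub upward, turned so that its keyways take the two drive keys and it drops fully home, flat on the seat, and then swing the front up again until it is fully shut.

Things in the scene. Friction and masses are not known exactly. Their poses are not given: they have to be found in the camera images.
- flap_hinge (a point): middle of the front's hinge axis, fixed on the sharpener (grey motor base 160 x 160 mm, open-topped dust tray on it whose other three walls reach 104 mm above the bench). x points to the sharpener's back, y is the hinge axis, z up; the spindle's axis stands 76 mm behind it along x. The front opens towards -x and down, turning about -y.
- flap (a joint): the sharpener's front: aluminium plate 141 mm wide, 36 mm high, hinged at its bottom edge, carrying the tool-rest bar. 0 rad = shut (upright), 1.65 rad = down on its stop. It swings freely: let go below about 0.2 rad it falls shut by its weight, past about 0.45 rad it falls down to the stop. About 2 N at the bar moves it.
- flap_bar (a point): middle of the tool-rest bar: round steel, 10 mm diameter, along y, free over 95 mm between two arms. Shut, it lies 28 mm behind and 58 mm above the hinge: over the wheel's place, so no wheel passes it; 48 mm in front of the spindle's axis and 32 mm above a fitted wheel's face (bar's centre). Down on the stop it lies 60 mm in front of the hinge and 23 mm above it.
- spindle_seat (a point): centre of the seat, the top of a dark steel flange of 42 mm diameter on which the wheel's flat underside rests when home; z up. From it rises the shaft, 16 mm diameter, tip 48 mm above the seat, tapered over the last 8 mm to 9 mm. Two opposite drive keys stand out along this point's x axis: 6 mm wide, reaching 13 mm from the axis and 14 mm above the seat. Held by its gear motor: light forces do not turn it.
- wheel_hub (a point): centre of the loose wheel's hub, half-way up, on its axis; z up. Hub: round, 36 mm diameter, 38 mm high, standing on the face of an aluminium disc of 124 mm diameter, 18 mm thick, with a dark abrasive ring. The point is 37 mm above the flat underside, 19 mm above the face, 19 mm below the hub's top. 0.4 to 0.65 kg.
- hub_top (a point): centre of the top of the wheel's hub, 56 mm above its underside. Here the bore opens: 19.2 mm diameter, straight through, with two opposite keyways 9 mm wide along this point's x axis, reaching 14.5 mm from the axis (either way round fits). Not in line with the keys, the wheel stops on top of them, 14 mm above the seat.

How it is judged:
By the outcome, as a careful person would: the job done as asked, in the order asked, and still so for the second after the job is handed in, with the robot touching nothing.
It also fails if it takes over 61 s, if anything falls off the work surface, if the arm or the gripper's body presses on something with over 40 N, if the wrist force passes 120 N, or if a joint passes its speed limit or range.

## Robot

A 6-joint arm with a two-finger parallel gripper is mounted at the origin on the work surface; the furniture and walls round the work are solid. World frame = base frame: x ahead of the robot, y to its left, z up, the work surface at z = 0. Lengths are in m, angles in rad, forces in N, time in s.
With the tool pointing down it reaches from about 0.35 to 0.925 m from the base axis. Payload 6.4 kg.
Tool frame: the origin (TCP) lies at the very end of the fingers, on their centre line; the grasp point (between the pads) lies 19 mm behind it; z points along the fingers, y is the line along which they close (so a half turn about z gives the same grasp; the last joint's range is limited). The gripper opens to 94 mm and grips with 3 to 60 N. Pads are 16 mm wide; open, the fingers measure 119 mm over their backs; the gripper's body (75 mm by 177 mm) begins 78 mm behind the grasp point.
Start: joints at [-1.455, 0.245, 1.558, -0, 1.339, -0.174], TCP at [0.186, -0.623, 0.205] pointing down, gripper open.
Joint ranges: [-3.13, 3.13], [-1.02, 2.26], [0.13, 2.54], [-0.95, 4.09], [0.21, 2.88], [-2.74, 2.74]. Speed limits (rad/s): [2.57, 2.57, 3.14, 3.14, 3.14, 3.14].

## Interface

Orientations are given as a unit quaternion [w, x, y, z].
In Python, from workcell import r gives the robot as it stands. The module is installed in compiled form; this text tells all that it offers.
- The arm moves only by the tool drive_tool, never from a script. Its arguments are lists of equal length, an entry for each row: "linear": the shift along the tool's x, y, z in units of 25 mm (1.0 is 25 mm), a list of three; "turn": the turn about the tool's z in units of 6 degrees (1.0 is 6 degrees); "jaw": the opening, from 0 (shut) to 1 (fully open). In form: {"linear": [[dx, dy, dz], ...], "turn": [turn, ...], "jaw": [jaw, ...]}. A call has 1 to 20 rows; each row is the pose to reach, as a shift and turn from the pose commanded when the call began, along the tool's axes at that moment; what a row does not reach only later rows make up. A row lasts 1/12 s, in which the tool goes at most 41.7 mm and 7.16 degrees, less where a joint would pass 70% of its speed; a pose out of reach is approached as far as the arm can. A call with a gripper value outside its range is refused whole. The fingers move at their own pace and stop on an object; "squeeze" is the grip in N (left out, the last holds). Time passes only in rows, so rows that repeat a pose let the fingers close. It gives the time, the measured TCP pose, the force, the opening and the grip force at its end, in the units of the state.
- r.get_state(): the state, without advancing time (a new reading comes with each control period).
- r.read_camera(name): name is "side" or "top" or "wrist"; returns the picture (480x640x3 uint8, red, green, blue); there is no depth.
- r.camera_params(name): a dict with "K" (3x3 intrinsics, pixels), "k1" (the pictures are not rectified: a ray, as slopes to the right and down, at radius r is drawn at 1 + k1 r^2 times it, then the intrinsics apply), "R" (3x3) and "t" (3): a world point X has camera coordinates R X + t; the wrist camera has in their place "mount" (4x4, takes a point from camera to tool coordinates, whose origin is the TCP and whose axes are the flange's). Camera axes: x right, y down, z forward; pixel columns grow to the right and rows downward; lengths in m; the calibration is good to about 2 mm. A picture is of the moment at which its call begins: read the wrist's pose just before it. camera_params takes no time and is no camera call.
- r.finish_job(): hands the job in; it is judged then, once.
Trained networks look in the newest picture that a camera, given by its name, has taken for a name from the list of things; names that differ only in an ending like _2 or _b are one class to them, and where a whole thing is asked for, a point or a joint stands for the part that bears it (a point fixed in the world has none). Each returns a list of dicts, best first, with "confidence" (0 to 1); they miss things now and then, are a little off and sometimes report something else, mostly with a low value. They report only what shows in the picture. A call takes as long as a camera call.
- r.masks_of(camera, name): "pixels" (480x640 bool, what is visible of it) and "extent" ([left, top, width, height] as shares, 0 to 1, of the picture: columns of its width, rows of its height, round what is visible of it).
- r.mark_of(camera, name): "xy" ([column, row] as shares, 0 to 1, of the picture: columns of its width, rows of its height: a listed point, or the origin of a listed thing).
The state is a dict: "clock": time; "joint_pos": joint angles; "qd": joint speeds; "joint_torque": joint torques, N m; "position": TCP position; "orientation": TCP orientation; "wrist_force": force on the tool from outside, world axes, zero at the start; "wrist_torque": the same for the moment, N m; "finger_gap": finger opening in m; "gripper_force": force on a finger pad.
Only numpy, scipy, OpenCV 4.12 (cv2) and the standard library are available. Lean on these libraries where they do the work, as an engineer would, in place of code of your own. Each camera call takes 0.05 s, during which the arm holds its last target. There are 200 camera calls.

## Working session

There is one attempt and no reset: what is moved stays moved. The work goes in short steps, Python scripts to look and compute and a tool call to move; the robot and the scene stay as the last step left them, time stands still between calls to the robot, and variables do not carry over. Pictures are saved under pics/ and viewed, at most 10 in all, crops included, and the job is handed in when it is done.

Besides the shell and the picture viewer there is one more tool, called after "Request:" by a JSON object that holds its "op" and its "data". drive_tool: Moves the arm, as the interface text tells. Its arguments: {"type":"object","properties":{"linear":{"type":"array","items":{"type":"array","items":{"type":"number"}}},"turn":{"type":"array","items":{"type":"number"}},"jaw":{"type":"array","items":{"type":"number"}},"squeeze":{"type":"number"}},"required":["linear","turn","jaw"]}

```bash
mkdir -p pics
cat > h.py <<'E'
import numpy as np, cv2
from scipy.spatial.transform import Rotation as Ro
from workcell import r
def pose():
    s=r.get_state(); q=s["orientation"]
    return Ro.from_quat([q[1],q[2],q[3],q[0]]).as_matrix(), np.array(s["position"]), s
def ray(cam,xy,P=None):
    p=r.camera_params(cam); K=np.array(p["K"]); u=np.array([xy[0]*640,xy[1]*480])
    d=np.array([(u[0]-K[0,2])/K[0,0],(u[1]-K[1,2])/K[1,1]]); s=d.copy()
    for _ in range(20): s=d/(1+p["k1"]*(s@s))
    v=np.array([s[0],s[1],1.])
    if cam=="wrist":
        R,t,_=P; M=np.array(p["mount"]); return R@M[:3,3]+t, R@M[:3,:3]@v
    R=np.array(p["R"]); return -R.T@np.array(p["t"]), R.T@v
def proj(cam,X,P=None):
    p=r.camera_params(cam); K=np.array(p["K"])
    if cam=="wrist":
        R,t,_=P; M=np.array(p["mount"]); c=M[:3,:3].T@(R.T@(np.array(X)-t)-M[:3,3])
    else: c=np.array(p["R"])@np.array(X)+np.array(p["t"])
    s=c[:2]/c[2]; s=s*(1+p["k1"]*(s@s)); return K[:2,:2]@s+K[:2,2]
def tri(rays):
    A=np.zeros((3,3));b=np.zeros(3);
    for o,d in rays:
        d=d/np.linalg.norm(d);M=np.eye(3)-np.outer(d,d);A+=M;b+=M@o
    X=np.linalg.solve(A,b); return X,[float(np.linalg.norm(np.cross(X-o,d/np.linalg.norm(d)))) for o,d in rays]
def atz(o,d,z): return o+d*(z-o[2])/d[2]
def snap(cam,name):
    im=r.read_camera(cam); cv2.imwrite("pics/"+name+".png",im[:,:,::-1]); return im
E
python3 - <<'E'
from h import *
np.set_printoptions(precision=4,suppress=True)
for c in ("top","side"): snap(c,c)
P=pose(); snap("wrist","wrist"); print(P[0],P[2]["clock"])
for n in ("flap_hinge","flap_bar","spindle_seat","wheel_hub","hub_top"):
    rs=[]
    for c in ("top","side","wrist"):
        m=r.mark_of(c,n)
        for k in m[:2]: print(n,c,np.array(k["xy"])*[640,480],round(k["confidence"],2))
        if m and c!="wrist": rs.append(ray(c,m[0]["xy"]))
    if len(rs)==2: print(n,*tri(rs))
print(r.camera_params("wrist")["mount"], r.get_state()["clock"])
a=cv2.imread("pics/top.png");b=cv2.imread("pics/side.png")
E
```

```text
[[ 0.9583  0.2858 -0.0002]
 [ 0.2858 -0.9583  0.0017]
 [ 0.0003 -0.0017 -1.    ]] 0.1
flap_hinge top [244.8   239.808] 0.56
flap_hinge side [289.216 285.696] 0.9
flap_hinge [0.4739 0.2488 0.0703] [0.0009011764995272319, 0.0009011764995273154]
flap_bar top [245.12  219.984] 0.79
flap_bar side [276.48  244.176] 0.85
flap_bar [0.5018 0.2406 0.1277] [0.0032399017799539646, 0.003239901779954]
spindle_seat top [257.92  201.984] 0.82
wheel_hub top [380.032 269.904] 0.96
wheel_hub side [387.584 252.   ] 0.79
wheel_hub [0.4276 0.0015 0.0386] [0.001216704565406376, 0.0012167045654064772]
hub_top top [384.    268.416] 0.62
hub_top side [387.392 240.288] 0.75
hub_top [ 0.4304 -0.0028  0.0589] [0.0010761486171813905, 0.0010761486171813781]
[[-0.0016 -0.9691 -0.2465  0.0702]
 [ 1.     -0.0015 -0.0003 -0.0009]
 [-0.0001 -0.2465  0.9691 -0.1797]
 [ 0.      0.      0.      1.    ]] 0.9
```

View pics/top.png

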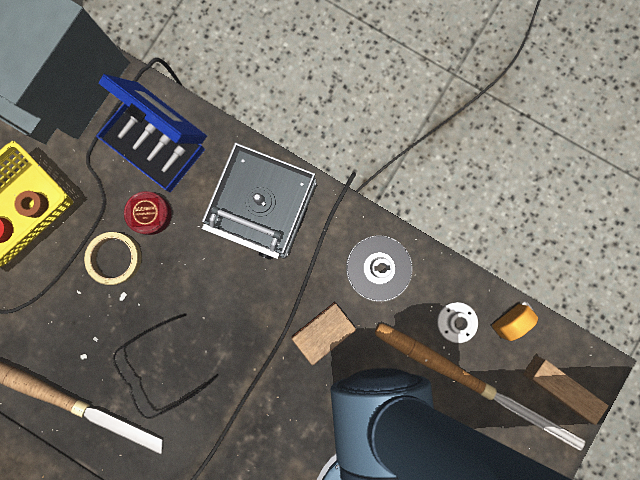

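View pics/side.png

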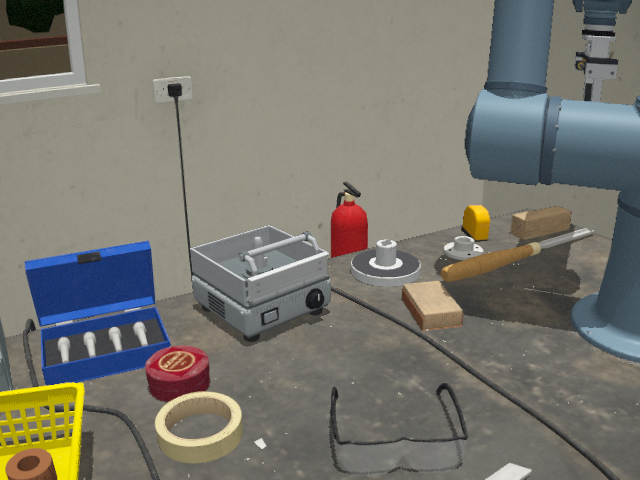

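The top view shows the sharpener at about (258,200) with the flap shut (bar near (245,220)), and the wheel at (380,268). The side view shows the same, with a wall close behind them.

Run:
```python
from h import *
np.set_printoptions(precision=4,suppress=True)
f=lambda px,z: atz(*ray("top",(px[0]/640,px[1]/480)),z)
h=f((244.8,239.8),.068);s=f((257.9,202),.076);b=f((245.1,220),.126);w=f((380,269.9),.037);t=f((384,268.4),.056)
for n,v in zip("h s b w t".split(),(h,s,b,w,t)): print(n,v)
d=s-h; print("hinge yaw from seat",np.degrees(np.arctan2(d[1],d[0])),np.hypot(*d[:2]))
for p,z in (((203,225),.104),((280,257),.104),((236,144),.104),((315,180),.104),((120,55),0),((632,355),0)): print(p,f(p,z))
P=pose();print(P[1],P[2]["joint_pos"])
```

```text
h [0.4749 0.2496 0.068 ]
s [0.543  0.2279 0.076 ]
b [0.5047 0.2426 0.126 ]
w [0.4288 0.0018 0.037 ]
t [ 0.4315 -0.0028  0.056 ]
hinge yaw from seat -17.64378417417579 0.07150447593959271
(203, 225) [0.4961 0.318  0.104 ]
(280, 257) [0.4448 0.1828 0.104 ]
(236, 144) [0.6407 0.2673 0.104 ]
(315, 180) [0.5808 0.1266 0.104 ]
(120, 55) [0.8408 0.523  0.    ]
(632, 355) [ 0.2879 -0.4692  0.    ]
[ 0.1857 -0.6229  0.2055] [-1.4551  0.2451  1.5578 -0.      1.3387 -0.1741]
```

Request:
{"op": "drive_tool", "data": {"linear": [[16.5,-21.1,1.8],[16.5,-21.1,1.8],[16.5,-21.1,1.8],[16.5,-21.1,1.8],[16.5,-21.1,1.8],[16.5,-21.1,1.8],[16.5,-21.1,1.8],[16.5,-21.1,1.8],[16.5,-21.1,1.8],[16.5,-21.1,1.8],[16.5,-21.1,1.8],[16.5,-21.1,1.8],[16.5,-21.1,1.8],[16.5,-21.1,1.8],[16.5,-21.1,1.8],[16.5,-21.1,1.8],[16.5,-21.1,1.8],[16.5,-21.1,1.8],[16.5,-21.1,1.8],[16.5,-21.1,1.8]], "turn": [-12.2,-12.2,-12.2,-12.2,-12.2,-12.2,-12.2,-12.2,-12.2,-12.2,-12.2,-12.2,-12.2,-12.2,-12.2,-12.2,-12.2,-12.2,-12.2,-12.2], "jaw": [1,1,1,1,1,1,1,1,1,1,1,1,1,1,1,1,1,1,1,1]}}

```text
clock: 2.57
position: [0.4302, -0.0006, 0.1606]
orientation: [0.0, 0.709, 0.705, -0.0]
wrist_force: [-0.4, -0.2, 0.1]
finger_gap: 0.0942
gripper_force: 0.0
```

Run:
```python
from h import *
np.set_printoptions(precision=4,suppress=True)
P=pose(); print(P[0],P[1],P[2]["joint_pos"],P[2]["clock"],P[2]["wrist_force"])
snap("wrist","w1")
for n,z in (("wheel_hub",.037),("hub_top",.056)):
    for k in r.mark_of("wrist",n)[:2]: print(n,np.array(k["xy"])*[640,480],k["confidence"],atz(*ray("wrist",k["xy"],P),z))
```

```text
[[ 0.0051  1.      0.0001]
 [ 1.     -0.0051 -0.0004]
 [-0.0004  0.0001 -1.    ]] [ 0.4302 -0.0006  0.1606] [-0.2661 -0.253   2.1391 -0.0003  1.2553 -0.2609] 2.5667 [-0.372  -0.2389  0.1035]
hub_top [327.68 232.08] 0.73 [0.4318 0.0024 0.056 ]
```

View pics/w1.png

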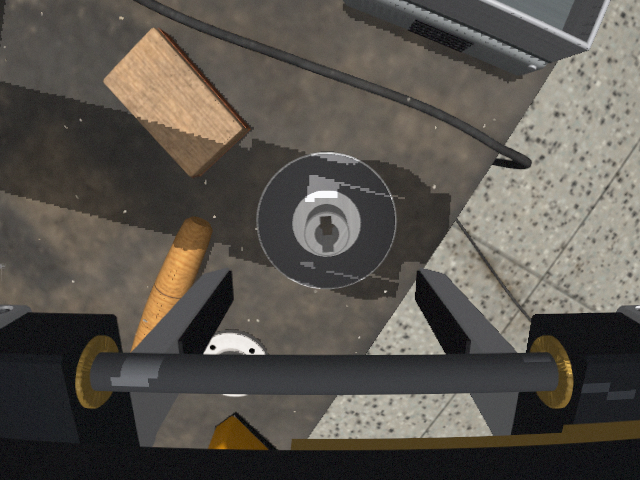

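Wrist view: wheel disc centred near (327,220), hub top at (327,232), keyways nearly vertical in the image. I'll rectify it to measure.

```bash
cat >> h.py <<'E'
def rect(im,cam,P,c,z,half,n=400):
    # top-down view: columns = +x world, rows = -y world
    g=(np.arange(n)+.5)/n*2*half-half
    m=np.array([[proj(cam,(c[0]+x,c[1]-y,z),P) for x in g[::4]] for y in g[::4]],np.float32)
    m=cv2.resize(m,(n,n),interpolation=cv2.INTER_LINEAR)
    return cv2.remap(im,m[:,:,0],m[:,:,1],cv2.INTER_CUBIC)
E
python3 - <<'E'
from h import *
P=pose(); im=cv2.imread("pics/w1.png")
a=rect(im,"wrist",P,(.4302,.0),.056,.03); b=rect(im,"wrist",P,(.4302,.0),.018,.08)
for x in (a,b):
    cv2.line(x,(200,0),(200,400),(0,0,255),1);cv2.line(x,(0,200),(400,200),(0,0,255),1)
cv2.imwrite("pics/w1r.png",np.hstack([a,b]))
E
```

```text
Traceback (most recent call last):
  File "h.py", line 32, in rect
    m=np.array([[proj(cam,(c[0]+x,c[1]-y,z),P) for x in g[::4]] for y in g[::4]],np.float32)
                 ~~~~^^^^^^^^^^^^^^^^^^^^^^^^^
  File "h.py", line 16, in proj
    p=r.camera_params(cam); K=np.array(p["K"])
ValueError: time passes only in moves, steps and waits
```

```bash
python3 - <<'E'
s=open("h.py").read().replace('r.camera_params(cam)','cp(cam)').replace("def pose","from functools import lru_cache\n@lru_cache\ndef cp(c): return r.camera_params(c)\ndef pose",1)
s=s.replace("m=cv2.resize(m,(n,n),interpolation=cv2.INTER_LINEAR)","m=cv2.resize(m,(n,n),interpolation=cv2.INTER_LINEAR)").replace("g[::4]","g.reshape(-1,4).mean(1)")
open("h.py","w").write(s)
E
python3 - <<'E'
from h import *
P=pose(); im=cv2.imread("pics/w1.png"); print(P[2]["clock"])
a=rect(im,"wrist",P,(.4302,.0),.056,.03); b=rect(im,"wrist",P,(.4302,.0),.018,.08)
for x in (a,b):
    cv2.line(x,(200,0),(200,400),(0,0,255),1);cv2.line(x,(0,200),(400,200),(0,0,255),1)
cv2.imwrite("pics/w1r.png",np.hstack([a,b]))
E
```

```text
2.7167
```

View pics/w1r.png

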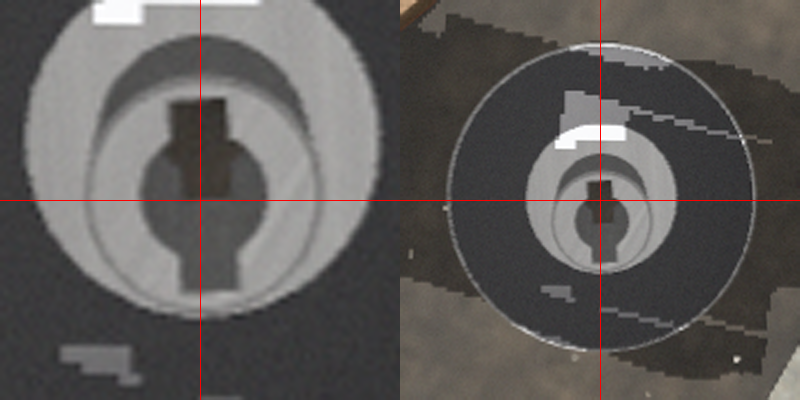

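Hub centre comes out at about (0.4307, 0.0008). The keyway axis is at yaw ≈ 93.5°. Next, to the sharpener.

Request:
{"op": "drive_tool", "data": {"linear": [[9.4,3.6,-1.6],[9.4,3.6,-1.6],[9.4,3.6,-1.6],[9.4,3.6,-1.6],[9.4,3.6,-1.6],[9.4,3.6,-1.6],[9.4,3.6,-1.6],[9.4,3.6,-1.6],[9.4,3.6,-1.6],[9.4,3.6,-1.6],[9.4,3.6,-1.6],[9.4,3.6,-1.6]], "turn": [-11.6,-11.6,-11.6,-11.6,-11.6,-11.6,-11.6,-11.6,-11.6,-11.6,-11.6,-11.6], "jaw": [1,1,1,1,1,1,1,1,1,1,1,1]}}

```text
clock: 3.72
position: [0.5214, 0.2342, 0.2005]
orientation: [0.0, 0.181, 0.984, -0.0]
wrist_force: [-0.5, -0.4, 0.2]
finger_gap: 0.0938
gripper_force: 0.0
```

Run:
```python
from h import *
np.set_printoptions(precision=4,suppress=True)
P=pose(); print(P[0],P[1],P[2]["joint_pos"],P[2]["clock"],P[2]["wrist_force"])
im=snap("wrist","w2")[:,:,::-1].copy()
for n,z in (("spindle_seat",.076),("flap_bar",.126),("flap_hinge",.068)):
    for k in r.mark_of("wrist",n)[:2]: print(n,np.array(k["xy"])*[640,480],k["confidence"],atz(*ray("wrist",k["xy"],P),z))
c=(.543,.226)
a=rect(im,"wrist",P,c,.09,.03); b=rect(im,"wrist",P,c,.104,.1)
for x in (a,b):
    cv2.line(x,(200,0),(200,400),(0,0,255),1);cv2.line(x,(0,200),(400,200),(0,0,255),1)
cv2.imwrite("pics/w2r.png",np.hstack([a,b]))
```

```text
[[-0.9347  0.3555  0.    ]
 [ 0.3555  0.9347 -0.    ]
 [-0.     -0.     -1.    ]] [0.5214 0.2342 0.2005] [ 0.2239  0.0677  1.7661 -0.      1.3077 -0.9834] 3.7167 [-0.4874 -0.3835  0.1998]
spindle_seat [320.704 259.2  ] 0.62 [0.5434 0.2229 0.076 ]
flap_bar [326.08 215.52] 0.87 [0.5004 0.2438 0.126 ]
flap_hinge [322.88  166.608] 0.62 [0.4718 0.2522 0.068 ]
```

View pics/w2r.png

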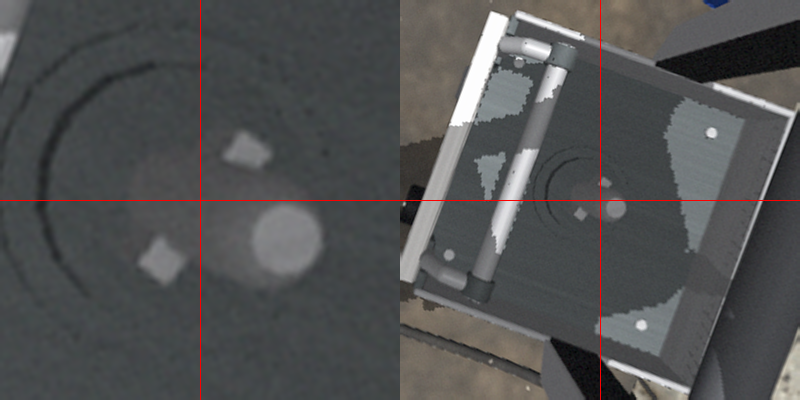

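Request:
{"op": "drive_tool", "data": {"linear": [[0,0,1.4],[0,0,1.4],[0,0,1.4],[0,0,1.4],[0,0,1.4],[0,0,1.4],[0,0,1.4],[0,0,1.4],[0,0,1.4],[0,0,1.4]], "turn": [0,0,0,0,0,0,0,0,0,0], "jaw": [0,0,0,0,0,0,0,0,0,0]}}

```text
clock: 4.75
position: [0.5212, 0.2352, 0.1657]
orientation: [0.0, 0.179, 0.984, 0.0]
wrist_force: [0.5, -0.4, -0.6]
finger_gap: 0.0308
gripper_force: 0.0
```

Run:
```python
from h import *
np.set_printoptions(precision=4,suppress=True)
P=pose();print(P[2]["finger_gap"],P[1])
R=np.array([[-0.9347,0.3555,0],[0.3555,0.9347,0],[0,0,-1]]);Q=(R,np.array([.5214,.2342,.2005]),0)
for px in ((287,240),(204.5,205)):
    X=(.543+(px[0]-200)*.00015,.226-(px[1]-200)*.00015,.09); p=proj("wrist",X,Q)
    print(p,atz(*ray("wrist",p/[640,480],Q),.124))
```

```text
0.030772590087645855 [0.5212 0.2352 0.1657]
[322.848  279.1867] [0.544  0.2247 0.124 ]
[323.4336 263.7209] [0.5331 0.2293 0.124 ]
```

Request:
{"op": "drive_tool", "data": {"linear": [[0,0,0],[0,0,0],[0,0,0],[0,0,0],[0,0,0],[0,0,1.1],[0,0,2.1],[0,0,2.1],[0.3,0,2.1],[0.6,0,2.1],[0.9,0,2.1],[1.2,0,2.1],[1.5,0,2.1],[1.8,0,2.1],[2.1,0,2.1],[2.4,0,2.1],[2.7,0,2.1],[2.7,0,2.1]], "turn": [0,0,0,0,0,0,0,0,0,0,0,0,0,0,0,0,0,0], "jaw": [0,0,0,0,0,0,0,0,0,0,0,0,0,0,0,0,0,0]}}

```text
clock: 6.25
position: [0.4564, 0.2594, 0.1127]
orientation: [-0.001, 0.178, 0.984, -0.0]
wrist_force: [0.7, -0.3, -0.4]
finger_gap: 0.0007
gripper_force: 0.0
```

Request:
{"op": "drive_tool", "data": {"linear": [[0,0,-1.5],[-2.7,-10,-2],[-2.7,-10,-2],[-2.7,-10,-2],[-2.7,-10,-2],[-2.7,-10,-2],[-2.7,-10,-2],[-2.7,-10,-2],[-2.7,-10,-2],[-2.7,-10,-2],[-2.7,-10,-2],[-2.7,-10,-2]], "turn": [0,-2,-2,-2,-2,-2,-2,-2,-2,-2,-2,-2], "jaw": [0.7,0.7,0.7,0.7,0.7,0.7,0.7,0.7,0.7,0.7,0.7,0.7]}}

```text
clock: 7.25
position: [0.4331, 0.0023, 0.1627]
orientation: [-0.0, 0.074, 0.997, 0.0]
wrist_force: [-0.9, 0.4, 0.2]
finger_gap: 0.066
gripper_force: 0.0
```

Run:
```python
from h import *
np.set_printoptions(precision=4,suppress=True)
P=pose(); print(P[0],P[1],P[2]["joint_pos"],P[2]["clock"],P[2]["finger_gap"])
im=snap("wrist","w3")[:,:,::-1].copy()
s=snap("side","s3")[:,:,::-1]
m=r.mark_of("side","flap_bar");print([np.array(k["xy"])*[640,480] for k in m[:1]], proj("side",(.4723-.0564,.2513+.0205,.091)),proj("side",(.4986,.2417,.126)))
a=rect(im,"wrist",P,(.4307,.0008),.056,.03)
cv2.line(a,(200,0),(200,400),(0,0,255),1);cv2.line(a,(0,200),(400,200),(0,0,255),1)
cv2.imwrite("pics/w3r.png",np.hstack([a,cv2.resize(s[200:360,180:340],(400,400))]))
```

```text
[[-0.9891  0.1476 -0.0004]
 [ 0.1476  0.9891  0.0003]
 [ 0.0005  0.0003 -1.    ]] [0.4331 0.0023 0.1627] [-0.2578 -0.2468  2.1299  0.0002  1.2589 -1.6806] 7.25 0.06598574975254158
[array([315.008, 288.096])] [314.7629 287.8579] [275.7093 245.6207]
```

View pics/w3r.png

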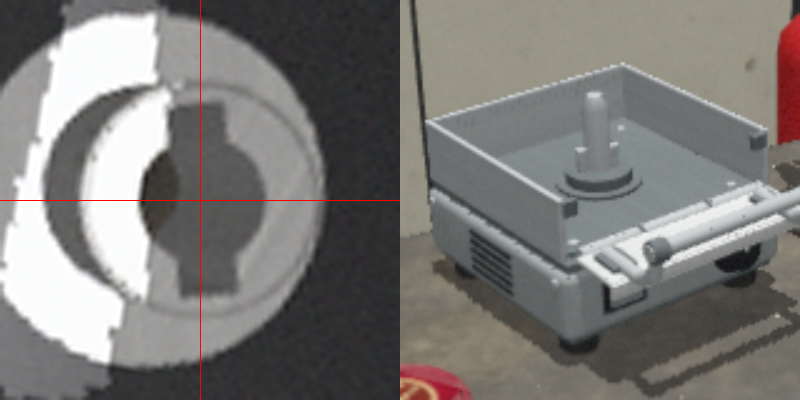

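The flap is fully down, and its bar mark matches the predicted pixel. I'll descend on the hub.

Request:
{"op": "drive_tool", "data": {"linear": [[0,0,1.2],[0,0,2.4],[0,0,3.6],[0,0,4.5],[0,0,5],[0,0,5],[0,0,5]], "turn": [0,0,0,0,0,0,0], "jaw": [0.7,0.7,0.7,0.7,0.7,0.7,0.7]}}

```text
clock: 7.98
position: [0.4328, 0.0017, 0.0376]
orientation: [-0.001, 0.074, 0.997, 0.0]
wrist_force: [-0.1, 0.2, 0.3]
finger_gap: 0.0656
gripper_force: 0.0
```

Request:
{"op": "drive_tool", "data": {"linear": [[0.08,-0.04,0.2],[0.08,-0.04,0.5],[0.08,-0.04,0.5],[0.08,-0.04,0.5],[0.08,-0.04,0.5],[0.08,-0.04,0.5],[0.08,-0.04,0.5],[0.08,-0.04,0.5],[0.08,-0.04,0.5],[0.08,-0.04,0.5]], "turn": [0,0,0,0,0,0,0,0,0,0], "jaw": [0.7,0.7,0.3,0.2,0.2,0.2,0.2,0.2,0.2,0.2], "squeeze": 50}}

```text
clock: 8.82
position: [0.4313, 0.0005, 0.0258]
orientation: [0.0, 0.075, 0.997, 0.0]
wrist_force: [-0.1, 1.3, 2.7]
finger_gap: 0.0355
gripper_force: 50.0
```

Request:
{"op": "drive_tool", "data": {"linear": [[0,0,-0.5],[0,0,-1.2],[0,0,-2.2],[0,0,-3.2],[0,0,-4.2],[-0.1,0.4,-5.2],[-0.4,1.2,-5.6],[-0.7,2.2,-5.6],[-1,3.2,-5.6],[-1.4,4.2,-5.6],[-1.7,5.2,-5.6],[-2,6.2,-5.6],[-2.3,7.2,-5.6],[-2.7,8.2,-5.6],[-2.9,8.9,-5.6],[-3,9.3,-5.6],[-3.1,9.5,-5.6],[-3.1,9.55,-5.6],[-3.1,9.55,-5.6],[-3.1,9.55,-5.6]], "turn": [0,0,0,0,0,0.4,1,1.7,2.4,3.1,3.8,4.5,5.2,5.9,6.4,6.7,6.8,6.8,6.8,6.8], "jaw": [0.2,0.2,0.2,0.2,0.2,0.2,0.2,0.2,0.2,0.2,0.2,0.2,0.2,0.2,0.2,0.2,0.2,0.2,0.2,0.2]}}

```text
clock: 10.48
position: [0.5427, 0.2242, 0.1648]
orientation: [-0.001, 0.418, 0.909, -0.001]
wrist_force: [0.3, 0.2, -5.6]
finger_gap: 0.0352
gripper_force: 50.0
```

Run:
```python
from h import *
np.set_printoptions(precision=4,suppress=True)
P=pose(); print(P[0],P[1],P[2]["clock"],P[2]["finger_gap"],P[2]["wrist_force"])
im=snap("wrist","w4")[:,:,::-1].copy()
print([ (np.array(k["xy"])*[640,480],atz(*ray("wrist",k["xy"],P),P[1][2]+.0302)) for k in r.mark_of("wrist","hub_top")[:1]])
a=rect(im,"wrist",P,P[1],P[1][2]+.0302,.03)
b=rect(im,"wrist",P,P[1],P[1][2]-.0078,.08)
for x in (a,b):
    cv2.line(x,(200,0),(200,400),(0,0,255),1);cv2.line(x,(0,200),(400,200),(0,0,255),1)
cv2.imwrite("pics/w4r.png",np.hstack([a,b]))
```

```text
[[-0.6508  0.7592 -0.0014]
 [ 0.7592  0.6508 -0.0006]
 [ 0.0004 -0.0015 -1.    ]] [0.5427 0.2242 0.1648] 10.4833 0.03520479669800115 [ 0.3225  0.1502 -5.5529]
[(array([328.  , 311.52]), array([0.5431, 0.2255, 0.195 ]))]
```

View pics/w4r.png

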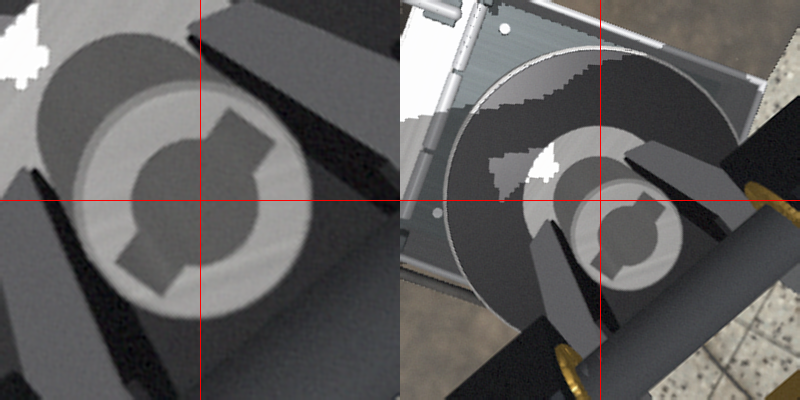

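The held hub's bore is centred on the TCP to within about 0.7 mm, and the keyways are at about 52.8° (keys at 52.3°). I'll lower it gently.

Request:
{"op": "drive_tool", "data": {"linear": [[0,0.07,0],[0,0.07,0],[0,0.07,0.2],[0,0.07,0.4],[0,0.07,0.6],[0,0.07,0.8],[0,0.07,1],[0,0.07,1.2],[0,0.07,1.2],[0,0.07,1.2]], "turn": [0,0,0,0,0,0,0,0,0,0], "jaw": [0.2,0.2,0.2,0.2,0.2,0.2,0.2,0.2,0.2,0.2]}}

```text
clock: 11.42
position: [0.5444, 0.226, 0.1349]
orientation: [-0.0, 0.418, 0.909, -0.0]
wrist_force: [-0.1, -0.6, -5.2]
finger_gap: 0.0353
gripper_force: 50.0
```

Request:
{"op": "drive_tool", "data": {"linear": [[-0.02,-0.02,0.15],[-0.02,-0.02,0.3],[-0.02,-0.02,0.45],[-0.02,-0.02,0.6],[-0.02,-0.02,0.6],[-0.02,-0.02,0.6]], "turn": [0,0,0,0,0,0], "jaw": [0.2,0.2,0.2,0.2,0.2,0.2]}}

```text
clock: 11.92
position: [0.5444, 0.2253, 0.12]
orientation: [-0.0, 0.418, 0.909, -0.0]
wrist_force: [-0.5, 0.7, -5.1]
finger_gap: 0.0351
gripper_force: 50.0
```

Free on the shaft. Next, past the keys (underside at about 0.094, key tops at 0.090).

Request:
{"op": "drive_tool", "data": {"linear": [[0,0,0.1],[0,0,0.2],[0,0,0.3],[0,0,0.4],[0,0,0.4],[0,0,0.4]], "turn": [0,0,0,0,0,0], "jaw": [0.2,0.2,0.2,0.2,0.2,0.2]}}

```text
clock: 12.42
position: [0.5445, 0.2253, 0.1102]
orientation: [-0.0, 0.418, 0.909, -0.0]
wrist_force: [0.0, 0.6, -5.3]
finger_gap: 0.0354
gripper_force: 50.0
```

Request:
{"op": "drive_tool", "data": {"linear": [[0,0,0.1],[0,0,0.2],[0,0,0.3],[0,0,0.34],[0,0,0.34],[0,0,0.34]], "turn": [0,0,0,0,0,0], "jaw": [0.2,0.2,0.2,0.2,0.2,0.2]}}

```text
clock: 12.92
position: [0.5446, 0.2254, 0.1019]
orientation: [0.0, 0.418, 0.909, 0.0]
wrist_force: [-0.4, -0.3, -5.5]
finger_gap: 0.0355
gripper_force: 50.0
```

Request:
{"op": "drive_tool", "data": {"linear": [[0,0,0.03],[0,0,0.06],[0,0,0.06],[0,0,0.06]], "turn": [0,0,0,0], "jaw": [0.2,0.2,0.2,0.2]}}

```text
clock: 13.25
position: [0.5448, 0.2254, 0.1018]
orientation: [0.0, 0.418, 0.909, -0.0]
wrist_force: [-5.4, -1.0, 5.7]
finger_gap: 0.0357
gripper_force: 50.0
```

Request:
{"op": "drive_tool", "data": {"linear": [[0,0,0],[0,0,0],[0,0,0],[0,0,0],[0,0,0],[0,0,-1],[0,0,-2],[0,0,-3],[0,0,-4],[0,0,-4.5],[0,0,-4.5]], "turn": [0,0,0,0,0,0,0,0,0,0,0], "jaw": [0.65,0.65,0.65,0.65,0.65,0.65,0.65,0.65,0.65,0.65,0.65]}}

```text
clock: 14.17
position: [0.5467, 0.2258, 0.2166]
orientation: [0.003, 0.418, 0.909, 0.002]
wrist_force: [-0.4, 0.6, 0.7]
finger_gap: 0.061
gripper_force: 0.0
```

Run:
```python
from h import *
np.set_printoptions(precision=4,suppress=True)
P=pose(); print(P[0],P[1],P[2]["clock"],P[2]["finger_gap"],P[2]["wrist_force"])
im=snap("wrist","w5")[:,:,::-1].copy(); s=snap("side","s5")[:,:,::-1]
rs=[]
for n in("hub_top","wheel_hub"):
    k=r.mark_of("wrist",n); l=r.mark_of("side",n)
    if k and l: print(n,tri([ray("wrist",k[0]["xy"],P),ray("side",l[0]["xy"])]))
a=rect(im,"wrist",P,(.5443,.2252),.132,.08)
cv2.circle(a,(200,200),45,(0,0,255),1)
cv2.imwrite("pics/w5r.png",np.hstack([a,cv2.resize(s[190:350,180:340],(400,400))]))
```

```text
[[-0.6508  0.7592  0.0067]
 [ 0.7592  0.6508  0.0014]
 [-0.0033  0.006  -1.    ]] [0.5467 0.2258 0.2166] 14.1667 0.06097116551989431 [-0.3846  0.5647  0.706 ]
hub_top (array([0.5388, 0.2265, 0.1372]), [0.0018602193375781464, 0.0018602193375780664])
wheel_hub (array([0.5413, 0.2243, 0.1143]), [0.003353650268911163, 0.0033536502689110585])
```

View pics/w5r.png

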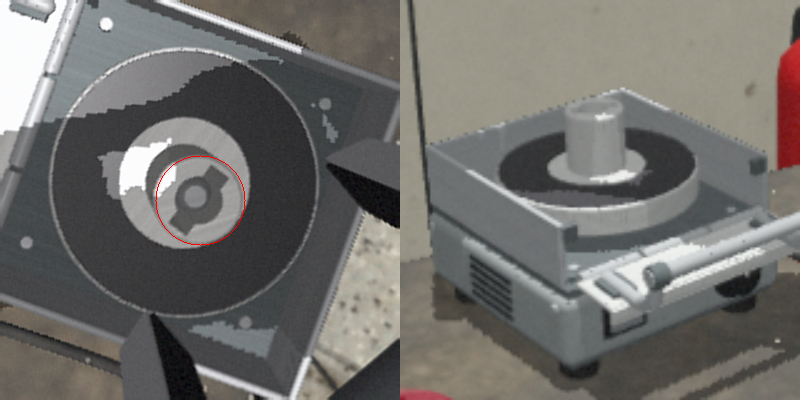

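Wheel is home: the hub-top circle at the predicted height matches the picture, the shaft shows centred, and the disc sits low in the tray in the side view. Now I'll go in front of the bar with the fingers closed.

Request:
{"op": "drive_tool", "data": {"linear": [[1.5,-0.9,0],[3,-1.8,0],[4.2,-2.5,0],[5.5,-3.2,0.5],[5.5,-3.2,1.5],[5.5,-3.2,2.5],[5.5,-3.2,3],[5.5,-3.2,3],[5.5,-3.2,3],[5.5,-3.2,3],[5.5,-3.2,3],[5.5,-3.2,3]], "turn": [-1,-2,-3,-4,-4.9,-4.9,-4.9,-4.9,-4.9,-4.9,-4.9,-4.9], "jaw": [0,0,0,0,0,0,0,0,0,0,0,0]}}

```text
clock: 15.47
position: [0.3953, 0.2779, 0.1391]
orientation: [0.001, 0.174, 0.985, 0.001]
wrist_force: [-0.3, -0.2, -0.1]
finger_gap: 0.0005
gripper_force: 0.0
```

Request:
{"op": "drive_tool", "data": {"linear": [[0,0,1],[0,0,1.9],[0,0,2.4],[0,0,2.4],[0,0,2.4]], "turn": [0,0,0,0,0], "jaw": [0,0,0,0,0]}}

```text
clock: 15.88
position: [0.3945, 0.2777, 0.0782]
orientation: [-0.0, 0.174, 0.985, -0.0]
wrist_force: [0.5, 0.3, 0.4]
finger_gap: 0.0002
gripper_force: 0.0
```

Request:
{"op": "drive_tool", "data": {"linear": [[-0.2,0,0],[-0.38,0,0],[-0.52,0,-0.28],[-0.67,0,-0.56],[-0.9,0,-0.82],[-1.12,0,-1.05],[-1.4,0,-1.25],[-1.7,0,-1.42],[-2,0,-1.53],[-2.33,0,-1.62],[-2.55,0,-1.64],[-2.78,0,-1.64],[-2.78,0,-1.64]], "turn": [0,0,0,0,0,0,0,0,0,0,0,0,0], "jaw": [0,0,0,0,0,0,0,0,0,0,0,0,0]}}

```text
clock: 16.97
position: [0.4609, 0.2533, 0.1189]
orientation: [0.0, 0.174, 0.985, -0.0]
wrist_force: [0.0, -0.0, -0.8]
finger_gap: 0.0005
gripper_force: 0.0
```

Run:
```python
from h import *
s=snap("side","s6")
print([np.array(k["xy"])*[640,480] for k in r.mark_of("side","flap_bar")[:1]])
for f in (69,0,-10,-25.8):
    x=-.0644*np.sin(np.radians(f)); print(f,proj("side",(.4727+x*.94,.251-x*.342,.068+.0644*np.cos(np.radians(f)))))
```

```text
[array([288.576, 248.592])]
69 [314.67060894 287.69237002]
0 [287.11616902 247.0973521 ]
-10 [282.39634835 245.43299159]
-25.8 [275.56302759 245.50851148]
```

Flap is at about the top of its arc, following the finger. I'll continue gently to shut.

Request:
{"op": "drive_tool", "data": {"linear": [[-0.15,0,0],[-0.3,0,0],[-0.45,0,0],[-0.6,0,0.02],[-0.72,0,0.04],[-0.84,0,0.04],[-0.94,0,0.04],[-1.02,0,0.04],[-1.06,0,0.04],[-1.06,0,0.04]], "turn": [0,0,0,0,0,0,0,0,0,0], "jaw": [0,0,0,0,0,0,0,0,0,0]}}

```text
clock: 17.9
position: [0.4849, 0.2448, 0.118]
orientation: [0.0, 0.174, 0.985, 0.0]
wrist_force: [0.3, -0.6, -0.3]
finger_gap: 0.0006
gripper_force: 0.0
```

Request:
{"op": "drive_tool", "data": {"linear": [[-0.05,0,0],[-0.1,0,0],[-0.12,0,0],[-0.12,0,0]], "turn": [0,0,0,0], "jaw": [0,0,0,0]}}

```text
clock: 18.23
position: [0.4861, 0.2443, 0.1179]
orientation: [-0.002, 0.174, 0.985, 0.0]
wrist_force: [-5.0, 1.7, 3.8]
finger_gap: 0.0003
gripper_force: 2.8
```

Contact against the shut stop (about 5 N). I'll back off and rise clear.

Request:
{"op": "drive_tool", "data": {"linear": [[0.3,0,0],[1,0,0],[1.8,0,0],[1.8,0,-1],[1.8,0,-2.5],[1.8,0,-4],[1.8,0,-4],[1.8,0,-4],[1.8,0,-4]], "turn": [0,0,0,0,0,0,0,0,0], "jaw": [0,0,0,0,0,0,0,0,0]}}

```text
clock: 18.98
position: [0.4448, 0.2591, 0.2174]
orientation: [0.0, 0.174, 0.985, -0.0]
wrist_force: [0.5, 0.5, -0.3]
finger_gap: 0.0002
gripper_force: 0.0
```

Run:
```python
from h import *
s=snap("side","s7")[:,:,::-1]; w=snap("wrist","w7")[:,:,::-1]; P=pose(); print(P[1],P[2]["clock"],P[2]["wrist_force"])
print([np.array(k["xy"])*[640,480] for k in r.mark_of("side","flap_bar")[:1]])
cv2.imwrite("pics/f.png",np.hstack([cv2.resize(s[190:350,180:340],(400,400)),cv2.resize(w,(400,300))[:, :].copy() if 0 else cv2.copyMakeBorder(cv2.resize(w,(400,300)),0,100,0,0,cv2.BORDER_CONSTANT)]))
```

```text
[0.44414156 0.25888525 0.21610936] 19.0833 [-0.40528674  0.06888369 -0.04347646]
[array([277.12 , 246.288])]
```

View pics/f.png

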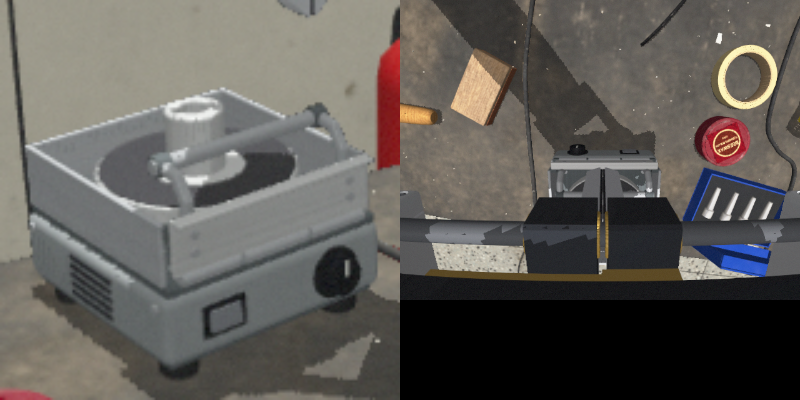

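The front is shut: the bar mark at (277,246) is close to the predicted (275.6,245.5). The wheel lies flat in the tray and the robot is clear.

```bash
python3 -c "
from workcell import r
print(r.finish_job())"
```

```text
the job is handed in; nothing more can be done
None
```

The front was swung down, the wheel fitted hub up over the drive keys and flat on the seat, and the front shut again; I handed the job in at about 19 s with the arm clear (no verdict was returned).

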